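Slide the specimen board home on its rails and lock it

TASK

With your fingertips, push the blue board along its two rails, to the end away from its finger lip, until you feel it drop into the locating notches; then push the red keeper round by its pin until it lies fully across the top of the board. Only push, never pinch or lift the board; leave the specimen cup riding upright on it, do not touch the cup, and leave everything else on the table where it is.

Things in the scene. Friction and masses are not known exactly. Their poses are not given: they have to be found in the camera images.
- stand: Fixed aluminium stand, two rails. Origin on the table under its middle; x across, y along the rails, z up. Rails run from y -162 to +170 mm, 31 mm wide, centred at x = +-43.5; 56 mm gap between, with 18 mm cross bars (y -150, +158; top z 27). Rail top z 50; side guides at x = +-57 reach z 69. The board slides toward -y. A grey post on the -x side carries the keeper.
- seat (a point): Point on the stand where the board's origin lies when seated: stand x 0, y -60, z 52 mm. There all four feet drop at once into notches in the rails, 12 mm deep and 18 mm long (the feet are 10 mm long, so play is +-4 mm). The notches' ends are upright and stop the board: once dropped it goes no farther.
- board: Loose blue board 107 (x) x 180 (y) x 12 mm, 0.25 to 0.5 kg, on four black feet 14 mm high. Origin: centre of the plate's underside, axes as the stand's. Origin height 64 mm while riding the rails, 52 mm when seated. Starts at stand y +30 to +80 mm; 1.5 mm side play. Finger lip at the middle of its +y end: 36 mm wide, 8 thick, 15 mm above the plate, outer face flush with the edge (y +90).
- lip (a point): Middle of the outer (+y) face of the board's finger lip, 19 mm above the plate's underside: push here or just below, toward the stand's -y. Sliding the board takes about 2 to 7 N.
- keeper (a joint): Angle of the red keeper, rad: 0 open, arm along the stand's +y beside the rails; 1.57 closed (stop), arm along +x across the board. Starts at 0 to 0.15; grows clockwise seen from above. Stays where left, about 0.7 N at the pin. Arm 12 mm wide, 46 mm long, z 70 to 78 mm above the table: clears the seated board by 6 mm, strikes the edge of a riding one.
- keeper_pin (a point): Top centre of the keeper's upright pin, 10 mm diameter, 38 mm from the hinge axis, 104 mm above the table; it rises 26 mm above the arm.
- keeper_hinge (a point): The keeper's upright hinge axis, at the arm's underside, at stand x = -76, y = +15 mm, 70 mm above the table.
- cup: Loose specimen cup with blue lid, 61 mm diameter, 66 mm tall, 90 g, standing free on the board, its middle 10 to 50 mm from the board's middle toward the end away from the lip. Origin: centre of its underside. Not to be touched by the robot.
- cup_orange: Bystander: specimen cup with orange lid, 61 mm diameter, 66 mm tall, at the back; origin centre of underside.
- swab_box: Bystander: open white carton of swabs, 61x62x59 mm, at the back; origin centre of underside.
- tape_roll: Bystander: roll of white tape lying flat, 58 mm diameter, 25 mm high; origin centre of underside.
- marker: Bystander: black and blue marker lying flat, 132 mm long, 14 mm high; origin centre of underside.
- syringe: Bystander: empty syringe lying flat, 119 mm long, 18 mm high; origin centre of underside.
- tweezers: Bystander: white tweezers lying flat, 120 mm long, 9 mm high; origin centre of underside.

How it is judged:
On the way, in this order (a step that is already met when the one before it is completed fails the run):
1. the board has dropped into its notches, the cup still upright on it (z of board in the frame of stand below 0.055 m and y of board in the frame of stand between -0.067 and -0.053 m and angle between board's own z axis and vertical below 0.04 rad and angle between cup's own z axis and vertical below 0.1 rad and x of cup in the frame of board between -0.04 and 0.04 m and y of cup in the frame of board between -0.075 and 0.05 m and z of cup in the frame of board between 0.005 and 0.02 m), for 0.2 s.
2. the keeper is turned across the board (value of joint keeper above 1.35 rad and z of board in the frame of stand below 0.055 m and y of board in the frame of stand between -0.067 and -0.053 m and angle between board's own z axis and vertical below 0.04 rad), for 0.2 s.
At the end, for the whole second after the job is handed in: Board at rest in its notches (origin within 7 mm of y = -60 mm along the stand, under 55 mm high, level within 0.04 rad), keeper past 1.35 rad across it, cup at rest and upright (0.1 rad) on the board (all of step 2 and angle between cup's own z axis and vertical below 0.1 rad and x of cup in the frame of board between -0.04 and 0.04 m and y of cup in the frame of board between -0.075 and 0.05 m and z of cup in the frame of board between 0.005 and 0.02 m and linear speed of each of board, cup below 0.01 m/s); the robot touches nothing.
It fails at once if the board is lifted off its rails or tipped (z of board in the frame of stand above 0.072 m or angle between board's own z axis and vertical above 0.15 rad).
It fails at once if the board leaves the stand (y of board in the frame of stand below -0.085 m or y of board in the frame of stand above 0.12 m or z of board in the frame of stand below 0.04 m).
It fails at once if the robot touches the cup (contact force between any of the fingers, the arm and cup above 0.3 N).
It fails at once if the cup tips over or comes off the board (angle between cup's own z axis and vertical above 0.4 rad or z of cup in the frame of board above 0.04 m or z of cup in the frame of board below -0.01 m).
It fails at once if another thing on the table is moved (distance of any of cup_orange, swab_box, tape_roll, marker, syringe, tweezers from where it was at the start of the episode above 0.02 m).
It also fails if it takes over 48 s, if anything falls off the work surface, if the arm or the gripper's body presses on something with over 40 N, if the wrist force passes 120 N, or if a joint passes its speed limit or range.

ROBOT

A 6-joint arm with a two-finger parallel gripper is mounted at the origin on a cart in front of the work surface, level with it; the furniture and walls round the work are solid. World frame = base frame: x ahead of the robot, y to its left, z up, the work surface at z = 0. Lengths are in m, angles in rad, forces in N, time in s.
With the tool pointing down it reaches from about 0.275 to 0.825 m from the base axis. Payload 4.9 kg.
Tool frame: the origin (TCP) lies at the very end of the fingers, on their centre line; the grasp point (between the pads) lies bot.grasp_offset behind it (bot.grasp_offset is the distance from the TCP to the grasp point, in m); z points along the fingers, y is the line along which they close (so a half turn about z gives the same grasp; the last joint's range is limited). The gripper opens to 85 mm and grips with 20 to 120 N. Pads are 22 mm wide; open, the fingers measure 114 mm over their backs; the gripper's body (76 mm by 85 mm) begins 54 mm behind the grasp point. The pads swing forward as they close: fully open they stand 13 mm farther back than shut.
Start: joints at [1.095, 0.326, -0.193, 1.052, 0, 1.437], TCP at [0.184, 0.518, 0.231] pointing down, gripper open.
Joint ranges: [-2.65, 2.65], [-0.97, 1.79], [-1.3, 1.35], [-1.93, 2.1], [-1.47, 1.37], [-3.14, 3.14]. Speed limits (rad/s): [2.57, 2.57, 3.14, 3.14, 3.14, 3.14].

INTERFACE

Orientations are given as a unit quaternion [x, y, z, w].
In Python, from cell import monitor, cams, bot gives the robot as it stands.
- The arm moves only by the tool jog_arm, never from a script. Its argument "increments" is a list of rows, each a list of 2 entries, a list of its own where there are three numbers: the shift along the tool's x, y, z in cm, then the turn about the tool's z in rad. A call has 1 to 8 rows; each row shifts and turns the commanded pose from where the row before left it, along the tool's axes as they then stand; what a row does not reach is not made up. A row lasts 1/10 s, in which the tool goes at most 50 mm and 8.59 degrees, less where a joint would pass 70% of its speed; a pose out of reach is approached as far as the arm can. A call is refused whole if a number of a shift passes 5 or a number of a turn 0.15, either way. A call with a gripper value outside its range is refused whole. "jaw" is the opening in per cent of the stroke, from 0 (shut) to 100 (fully open), set as the call begins (left out, the last holds). The fingers move at their own pace and stop on an object; the grip force is fixed at half the most. Time passes only in rows, so rows that do not move let the fingers close. It gives the time, the measured TCP pose, the force, the opening and the grip force at its end, in the units of the state.
- monitor.sense(): the state, without advancing time (a new reading comes with each control period).
- cams.get_image(name): name is "side" or "top"; returns a dict with "image" (420x560x3 uint8, red, green, blue), "range_z" (420x560 float32, m along the optical axis (not along the pixel's ray), 0 where there is no reading), "fx", "fy", "cx", "cy" (pixels), "world_to_cam" (4x4, takes a point from world to camera coordinates). Camera axes: x right, y down, z forward; pixel columns grow to the right and rows downward; lengths in m; the calibration is good to about 2 mm. A picture is of the moment at which its call begins.
- bot.sign_off(): hands the job in; it is judged then, once.
The state is a dict: "clock": time; "q": joint angles; "joint_velocities": joint speeds; "effort": joint torques, N m; "position": TCP position; "orientation": TCP orientation; "force": force on the tool from outside, world axes, zero at the start; "torque": the same for the moment, N m; "width": finger opening in m; "finger_force": force on a finger pad.
Only numpy, scipy, OpenCV 4.12 (cv2) and the standard library are available. Lean on these libraries where they do the work, as an engineer would, in place of code of your own. Each camera call takes 0.05 s, during which the arm holds its last target. There are 200 camera calls.

## Working session

There is one attempt and no reset: what is moved stays moved. The work goes in short steps, Python scripts to look and compute and a tool call to move; the robot and the scene stay as the last step left them, time stands still between calls to the robot, and variables do not carry over. Pictures are saved under pics/ and viewed, at most 10 in all, crops included, and the job is handed in when it is done.

Besides the shell and the picture viewer there is one more tool, called after "Emit:" as name([rows], argument=value, ...), one row to a line, values as JSON. jog_arm: Moves the arm, as the interface text tells. Its arguments: {"type":"object","properties":{"increments":{"type":"array","items":{"type":"array"}},"jaw":{"type":"number"}},"required":["increments"]}

```bash
mkdir -p pics; ls; python3 - <<'E'
from cell import monitor,cams,bot
import cv2,numpy as np
s=monitor.sense();print({k:np.round(v,3).tolist() if not isinstance(v,dict) else v for k,v in s.items()},bot.grasp_offset)
for n in("top","side"):
    d=cams.get_image(n);np.savez(f"{n}.npz",**d);cv2.imwrite(f"pics/{n}0.png",d["image"][:,:,::-1])
    print(n,d["fx"],d["cx"],d["cy"],np.round(d["world_to_cam"],3).tolist())
E
```

```text
pics
{'clock': 0.0, 'q': [1.095, 0.327, -0.194, 1.052, 0.0, 1.437], 'joint_velocities': [0.0, 0.002, 0.001, 0.0, -0.0, 0.001], 'effort': [-0.001, -44.34, 26.244, 0.016, -0.0, 0.0], 'position': [0.184, 0.518, 0.231], 'orientation': [0.17, 0.985, -0.001, -0.0], 'force': [0.371, 0.918, -1.34], 'torque': [0.079, 0.019, 0.032], 'finger_force': 0.0, 'width': 0.085} 0.0187
top 523.2510526416258 279.44557135082454 206.32573917132362 [[0.027, -0.999, 0.027, -0.042], [-0.981, -0.032, -0.19, 0.581], [0.19, -0.022, -0.981, 1.505], [0.0, 0.0, 0.0, 1.0]]
side 424.65688413108774 284.1251349062918 211.594270956266 [[0.087, 0.996, -0.013, -0.038], [0.878, -0.082, -0.472, -0.489], [-0.471, 0.03, -0.882, 1.444], [0.0, 0.0, 0.0, 1.0]]
```

View pics/top0.png

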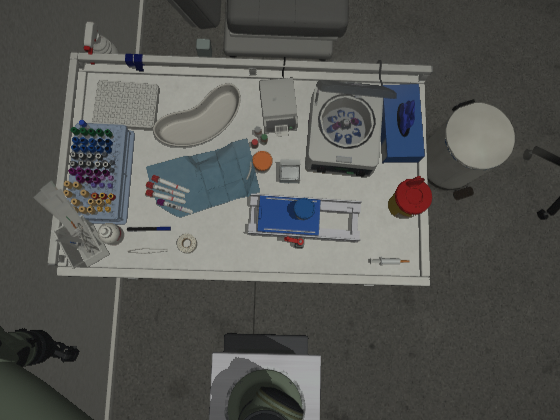

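View pics/side0.png

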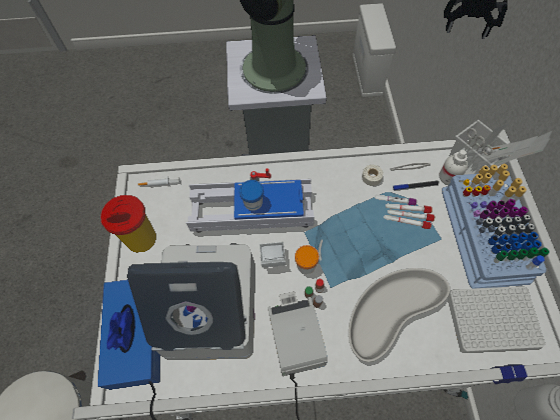

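The top view shows the stand at columns 248–358, rows 196–240. The board is at its left end (cols 258–320), the cup at (303,208), and the red keeper at (292,241) on the robot's side. Stand +y is roughly world +y. Next I'll get metric values from the depth data.

```bash
cat > h.py <<'E'
import numpy as np,cv2
def cloud(d):
    z=d["range_z"].astype(float);v,u=np.indices(z.shape)
    P=np.stack([(u-d["cx"])/d["fx"]*z,(v-d["cy"])/d["fy"]*z,z],-1)
    T=np.linalg.inv(d["world_to_cam"]);W=P@T[:3,:3].T+T[:3,3];W[z==0]=np.nan
    return W,cv2.cvtColor(d["image"],cv2.COLOR_RGB2HSV)
def rect(p):
    (c,s,a)=cv2.minAreaRect((p[:,:2]*1000).astype(np.float32));return np.round(c,1),np.round(s,1),round(a,2)
def project(d,p):
    c=d["world_to_cam"][:3,:3]@p+d["world_to_cam"][:3,3];return d["fx"]*c[0]/c[2]+d["cx"],d["fy"]*c[1]/c[2]+d["cy"]
E
python3 - <<'E'
from h import *
for n in("top","side"):
    d=np.load(n+".npz");W,H=cloud(d);x,y,z=W[...,0],W[...,1],W[...,2]
    roi=(x>.28)&(x<.62)&(y>-.35)&(y<.2)
    blue=roi&(H[...,0]>100)&(H[...,0]<125)&(H[...,1]>150)
    plate=blue&(z>.06)&(z<.085);lid=blue&(z>.12)
    red=roi&((H[...,0]<8)|(H[...,0]>172))&(H[...,1]>140)&(z>.055)
    st=roi&(z>.04)&(z<.16)&(y<.15)
    print(n,"plate",rect(W[plate]),np.median(z[plate]),"lid",rect(W[lid]),np.median(z[lid]),lid.sum())
    lip=blue&(z>.083)&(z<.11);print("lip/cupside",np.round(np.c_[W[lip]][:12],3).tolist())
    print("red",[ (int(v),int(u),*np.round(W[v,u],3)) for v,u in zip(*np.where(red))])
    rail=roi&(H[...,1]<60)&(z>.043)&(z<.075);m=rail.astype(np.uint8);k,l,s,_=cv2.connectedComponentsWithStats(m)
    i=1+np.argmax(s[1:,4]);print("stand pts",rail.sum(),[ (s[j].tolist(),rect(W[l==j])) for j in range(1,k) if s[j,4]>40], rect(W[rail]))
    v0,v1=np.where(roi)[0].min(),np.where(roi)[0].max()
d=np.load("top.npz")["image"][180:260,230:375];e=np.load("side.npz")["image"][160:245,180:325]
A=cv2.resize(d,(800,int(800*80/145)),interpolation=cv2.INTER_CUBIC)
cv2.imwrite("pics/crop.png",A[:,:,::-1])
E
```

```text
top plate (array([554.3, -52.4]), array([177.7, 106.9]), 88.23) 0.07622373325029264 lid (array([563.2, -92.3]), array([57.1, 57.9]), 89.24) 0.14109934368724808 347
lip/cupside [[0.594, 0.016, 0.083], [0.596, -0.037, 0.085], [0.6, -0.14, 0.083], [0.592, -0.002, 0.085], [0.593, -0.031, 0.084], [0.593, -0.043, 0.085], [0.585, 0.024, 0.085], [0.584, -0.037, 0.083], [0.585, -0.058, 0.084], [0.575, 0.033, 0.09], [0.572, 0.035, 0.089], [0.571, 0.032, 0.093]]
red [(194, 395, np.float64(0.61), np.float64(-0.349), np.float64(0.15)), (195, 395, np.float64(0.607), np.float64(-0.349), np.float64(0.15)), (195, 396, np.float64(0.606), np.float64(-0.35), np.float64(0.157)), (196, 395, np.float64(0.605), np.float64(-0.35), np.float64(0.146)), (197, 395, np.float64(0.602), np.float64(-0.349), np.float64(0.148)), (237, 285, np.float64(0.487), np.float64(-0.043), np.float64(0.079)), (237, 286, np.float64(0.485), np.float64(-0.045), np.float64(0.099)), (237, 287, np.float64(0.484), np.float64(-0.048), np.float64(0.105)), (237, 288, np.float64(0.484), np.float64(-0.051), np.float64(0.103)), (237, 289, np.
[... 11942 characters left out ...]
oat64(-0.044), np.float64(0.073)), (209, 144, np.float64(0.598), np.float64(-0.35), np.float64(0.151)), (210, 144, np.float64(0.601), np.float64(-0.349), np.float64(0.152)), (212, 144, np.float64(0.606), np.float64(-0.349), np.float64(0.151)), (213, 144, np.float64(0.608), np.float64(-0.35), np.float64(0.148)), (217, 144, np.float64(0.617), np.float64(-0.35), np.float64(0.146))]
stand pts 1824 [([294, 179, 18, 15, 142], (array([512.6,  44.9]), array([46.3, 33.3]), 86.97)), ([189, 182, 48, 17, 617], (array([ 501.6, -199.1]), array([128.2,  34. ]), 87.59)), ([186, 210, 129, 18, 1016], (array([ 593. , -101.5]), array([332.4,  35.7]), 87.53))] (array([540.9, -43.7]), array([443.2, 144.8]), 87.4)
```

View pics/crop.png

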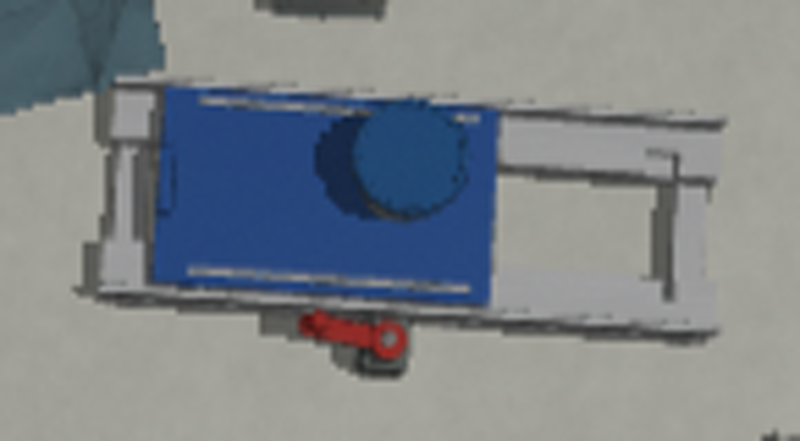

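Emit:
jog_arm([
  [[0, 0, 0], -0.15],
  [[0, 0, 0], -0.15],
  [[-2.6, -2.9, 0], 0],
  [[-2.6, -2.9, 0], 0],
  [[-2.6, -2.9, 0], 0],
  [[-2.6, -2.9, 0], 0],
  [[-2.6, -2.9, 0], 0],
  [[-2.6, -2.9, 0], 0],
], jaw=0)

```text
clock: 0.9
position: [0.3334, 0.3364, 0.231]
orientation: [0.021, 1.0, -0.0, -0.0]
force: [0.9, 0.1, -0.1]
width: -0.0
finger_force: 0.0
```

Emit:
jog_arm([
  [[-2.6, -2.9, 0], 0],
  [[-2.6, -2.9, 0], 0],
  [[-2.6, -2.9, 0], 0],
  [[-2.6, -2.9, 0], 0],
  [[-2.6, -2.9, 0], 0],
  [[-2.6, -2.5, 0], 0],
  [[-2.6, -2.2, 0], 0],
  [[0, 0, 0], 0],
])

```text
clock: 1.7
position: [0.5094, 0.1357, 0.2308]
orientation: [0.023, 1.0, -0.0, 0.001]
force: [-0.2, -0.1, -0.4]
width: -0.0001
finger_force: 0.0
```

Emit:
jog_arm([
  [[-2.5, -2.9, 0], 0],
  [[-2.5, -2.9, 0], 0],
  [[0, 0, 4], 0],
  [[0, 0, 4], 0],
  [[0, 0, 4], 0],
  [[0, 0, 3], 0],
  [[0, 0, 1.1], 0],
  [[0, 0, 0], 0],
])

```text
clock: 2.5
position: [0.5525, 0.0788, 0.0688]
orientation: [0.021, 1.0, -0.0, -0.002]
force: [-0.2, 0.7, -0.2]
width: -0.0004
finger_force: 0.0
```

```bash
python3 - <<'E'
from cell import cams,monitor
import cv2,numpy as np
o=[]
a=cams.get_image("top")["image"][170:260,230:375];b=cams.get_image("side")["image"][155:245,180:325]
cv2.imwrite("pics/p1.png",cv2.resize(np.hstack([a,b]),(800,248),interpolation=cv2.INTER_CUBIC)[:,:,::-1])
print(monitor.sense()["position"],monitor.sense()["force"])
E
```

```text
[0.55503638 0.07869133 0.07143841] [ 0.75266359 -0.22424029  0.41727717]
```

View pics/p1.png

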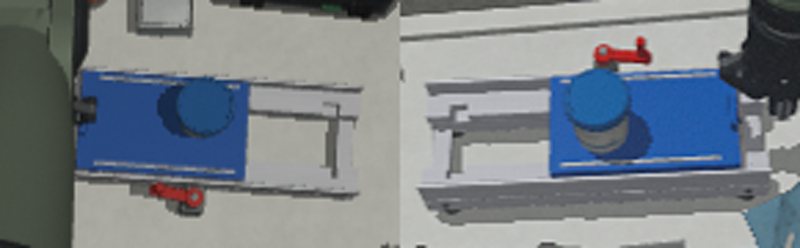

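The closed fingertips stand behind the lip, near its middle (left panel about (85,108)). The board, cup and keeper have not moved. Starting the push.

Emit:
jog_arm([
  [[0, -0.5, 0], 0],
  [[0, -0.5, 0], 0],
  [[0, -0.4, 0], 0],
  [[0, -0.4, 0], 0],
  [[0, -0.4, 0], 0],
  [[0, -0.4, 0], 0],
  [[0, -0.4, 0], 0],
  [[0, -0.4, 0], 0],
])

```text
clock: 3.4
position: [0.5529, 0.0448, 0.0703]
orientation: [0.021, 1.0, 0.001, 0.0]
force: [0.8, 3.0, 0.1]
width: -0.0004
finger_force: 1.4
```

Emit:
jog_arm([
  [[0, -0.5, 0], 0],
  [[0, -0.5, 0], 0],
  [[0, -0.5, 0], 0],
  [[0, -0.5, 0], 0],
  [[0, -0.5, 0], 0],
  [[0, -0.5, 0], 0],
  [[0, -0.5, 0], 0],
  [[0, -0.5, 0], 0],
])

```text
clock: 4.2
position: [0.5512, 0.004, 0.0703]
orientation: [0.021, 1.0, 0.0, -0.0]
force: [0.2, 3.3, 0.2]
width: 0.0004
finger_force: 1.5
```

Emit:
jog_arm([
  [[0, -0.5, 0], 0],
  [[0, -0.5, 0], 0],
  [[0, -0.5, 0], 0],
  [[0, -0.5, 0], 0],
  [[0, -0.5, 0], 0],
  [[0, -0.5, 0], 0],
  [[0, -0.5, 0], 0],
  [[0, -0.4, 0], 0],
])

```text
clock: 5.0
position: [0.5495, -0.035, 0.0703]
orientation: [0.021, 1.0, -0.0, -0.0]
force: [-0.7, 2.9, 1.3]
width: 0.0001
finger_force: 1.5
```

```bash
cat > st.py <<'E'
from h import *
from cell import cams,monitor
o=np.array([550,-104.2]);ex=np.array([.999,-.04]);ey=np.array([.04,.999])
for n in("top","side"):
    W,H=cloud(cams.get_image(n));x,y,z=W[...,0],W[...,1],W[...,2]
    blue=(x>.44)&(x<.64)&(y>-.35)&(y<.1)&(H[...,0]>100)&(H[...,0]<125)&(H[...,1]>150)
    p=blue&(z>.045)&(z<.085);l=blue&(z>.11)&(z<.16)
    Y=(W[p][:,:2]*1000-o)@ey
    red=(x>.44)&(x<.56)&(y>-.14)&(y<0)&((H[...,0]<8)|(H[...,0]>172))&(H[...,1]>140)&(z>.06)
    hi=red&(z>.092)&(z<.11);c=np.nanmean(W[hi],0)*1000 if hi.any() else np.zeros(3)
    print(n,"board y",np.percentile(Y,[.5,99.5]).round(1),"z",np.median(z[p]).round(4),"lid",((np.nanmean(W[l],0)[:2]*1000-o)@np.c_[ex,ey]).round(1),np.median(z[l]).round(4),"pin",((c[:2]-o)@np.c_[ex,ey]).round(1),"red",rect(W[red]))
s=monitor.sense();print("tcp stand",((s["position"][:2]*1000-o)@np.c_[ex,ey]).round(1),s["position"].round(4) if hasattr(s["position"],"round") else s["position"],np.round(s["force"],1))
E
python3 st.py
```

```text
top board y [-120.6    4.9] z 0.0765 lid [ 13.8 -72.3] 0.1409 pin [-553.6   82.1] red (array([475.2, -93.8]), array([8.4, 2.8]), 2.58)
side board y [-121.7   53.9] z 0.0754 lid [ 14.4 -71.8] 0.1401 pin [-553.6   82.1] red (array([499. , -85.2]), array([70.7, 13.8]), 0.01)
tcp stand [-3.2 68.5] [ 0.5495 -0.0356  0.0703] [ 0.3  0.1 -0.1]
```

Emit:
jog_arm([
  [[0, -0.4, 0], 0],
  [[0, -0.4, 0], 0],
  [[0, -0.3, 0], 0],
  [[0, -0.3, 0], 0],
  [[0, -0.3, 0], 0],
  [[0, -0.3, 0], 0],
  [[0, -0.3, 0], 0],
  [[0, -0.2, 0], 0],
])

```text
clock: 5.9
position: [0.5486, -0.0604, 0.0703]
orientation: [0.021, 1.0, -0.001, 0.0]
force: [0.4, -0.1, -0.1]
width: 0.0002
finger_force: 0.0
```

```bash
python3 st.py; python3 - <<'E'
from cell import cams
import cv2,numpy as np
a=cams.get_image("top")["image"][170:260,230:375];b=cams.get_image("side")["image"][155:245,180:325]
cv2.imwrite("pics/p2.png",cv2.resize(np.hstack([a,b]),(800,248),interpolation=cv2.INTER_CUBIC)[:,:,::-1])
E
```

```text
top board y [-145.8  -26.7] z 0.0644 lid [ 12.1 -97.8] 0.1293 pin [-553.6   82.1] red (array([0., 0.]), array([0., 0.]), 0.0)
side board y [-145.7   30.2] z 0.0636 lid [ 12.8 -98.7] 0.1289 pin [-553.6   82.1] red (array([0., 0.]), array([0., 0.]), 0.0)
tcp stand [-3.2 43.9] [ 0.5486 -0.0602  0.0703] [ 0.1 -0.3 -0.8]
```

View pics/p2.png

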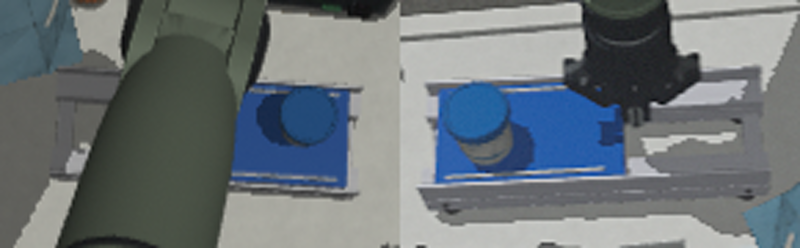

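The board has dropped: plate top at 64 mm, centre at about y −58, cup upright and fingers unloaded. Now I'll back off, rise and go round to the outside of the keeper pin.

Emit:
jog_arm([
  [[0, 1, 0], 0],
  [[0, 1, 0], 0],
  [[0, 0, -4], 0],
  [[0, 0, -4], 0],
  [[3, 0.3, 0], 0],
  [[3, 0.4, 0], 0],
  [[2.8, 0.3, 0], 0],
  [[0, 0, 0], 0.13],
])

```text
clock: 6.9
position: [0.4575, -0.0239, 0.1499]
orientation: [0.087, 0.996, 0.0, -0.002]
force: [0.5, -0.6, -0.0]
width: -0.0002
finger_force: 0.0
```

Emit:
jog_arm([
  [[0, 0, 0], 0.13],
  [[0, 0, 0], 0.13],
  [[0, 0, 0], 0.13],
  [[0, 0, 0], 0.13],
  [[0, 0, 0], 0.13],
  [[0, 0, 0], 0],
  [[0, 0, 0], 0],
])

```text
clock: 7.6
position: [0.4618, -0.0253, 0.1503]
orientation: [0.398, 0.917, 0.0, 0.0]
force: [0.9, -0.1, -0.0]
width: 0.0001
finger_force: 0.0
```

```bash
python3 st.py; cat > go.py <<'E'
import sys
from cell import monitor
import numpy as np
from scipy.spatial.transform import Rotation as R
s=monitor.sense();o=np.array([550,-104.2]);ex=np.array([.999,-.04]);ey=np.array([.04,.999])
p=np.array(s["position"])*1000;M=R.from_quat(s["orientation"]).as_matrix()
print("tool x in stand",M[:2,0]@np.c_[ex,ey])
def w(a,off):
    q=np.array([-76+38*np.sin(a),15+38*np.cos(a)])+M[:2,0]@np.c_[ex,ey]*off
    return np.r_[o+q[0]*ex+q[1]*ey,86]
prev=p
for a,off in [(.16,30),(.16,17)]+[(a,16) for a in np.arange(.25,1.56,.1)]:
    t=w(a,off);print(round(a,2),np.round(M.T@(t-prev)/10,2));prev=t
E
python3 go.py
```

```text
top board y [-145.5  -17.5] z 0.0646 lid [ 13.  -97.9] 0.129 pin [-553.6   82.1] red (array([0., 0.]), array([0., 0.]), 0.0)
side board y [-145.7   31.1] z 0.0636 lid [ 13.1 -96.4] 0.1281 pin [-69.4  51.8] red (array([476.7, -66.6]), array([51.8, 17. ]), 84.78)
tcp stand [-91.2  75.1] [ 0.4618 -0.0255  0.1503] [-0.7 -0.   0.3]
tool x in stand [-0.71114965  0.70275684]
0.16 [-0.11 -0.11  6.43]
0.16 [-1.3 -0.   0. ]
0.25 [-0.39  0.19  0.  ]
0.35 [-0.34  0.18  0.  ]
0.45 [-0.35  0.14  0.  ]
0.55 [-0.37  0.1   0.  ]
0.65 [-0.37  0.07  0.  ]
0.75 [-0.38  0.03  0.  ]
0.85 [-0.38 -0.01  0.  ]
0.95 [-0.38 -0.05  0.  ]
1.05 [-0.37 -0.08  0.  ]
1.15 [-0.36 -0.12  0.  ]
1.25 [-0.35 -0.16  0.  ]
1.35 [-0.33 -0.19  0.  ]
1.45 [-0.31 -0.22  0.  ]
1.55 [-0.29 -0.25  0.  ]
```

The side view confirms the pin at stand (−69, 52), as estimated. Descending beside it and pushing along its arc.

Emit:
jog_arm([
  [[-0.1, -0.1, 2.4], 0],
  [[0, 0, 2.5], 0],
  [[0, 0, 1.5], 0],
  [[0, 0, 0], 0],
  [[-0.7, 0, 0], 0],
  [[-0.6, 0, 0], 0],
  [[-0.4, 0.2, 0], 0],
  [[-0.3, 0.2, 0], 0],
])

```text
clock: 8.5
position: [0.4793, -0.0392, 0.087]
orientation: [0.399, 0.917, 0.001, 0.001]
force: [-0.8, 2.2, 0.4]
width: -0.0001
finger_force: 0.9
```

Emit:
jog_arm([
  [[-0.35, 0.15, 0], 0],
  [[-0.35, 0.1, 0], 0],
  [[-0.4, 0.05, 0], 0],
  [[-0.4, 0, 0], 0],
  [[-0.4, 0, 0], 0],
  [[-0.35, -0.05, 0], 0],
  [[0, 0, 0], 0],
])

```text
clock: 9.2
position: [0.4959, -0.0548, 0.0863]
orientation: [0.4, 0.917, -0.0, 0.0]
force: [-0.6, -0.1, 0.0]
width: -0.0
finger_force: 0.0
```

```bash
python3 st.py; python3 - <<'E'
from cell import cams
import cv2,numpy as np
a=cams.get_image("top")["image"][170:260,230:375];b=cams.get_image("side")["image"][155:245,180:325]
cv2.imwrite("pics/p3.png",cv2.resize(np.hstack([a,b]),(800,248),interpolation=cv2.INTER_CUBIC)[:,:,::-1])
E
```

```text
top board y [-145.7  -30.2] z 0.0645 lid [ 13.1 -98. ] 0.1287 pin [-553.6   82.1] red (array([0., 0.]), array([0., 0.]), 0.0)
side board y [-145.7   31. ] z 0.0636 lid [ 13.1 -96.3] 0.1279 pin [-43.7  37. ] red (array([491.3, -77.2]), array([56.1, 14.9]), 28.28)
tcp stand [-56.4  47.6] [ 0.4956 -0.0544  0.0863] [-0.   1.2 -0. ]
```

View pics/p3.png

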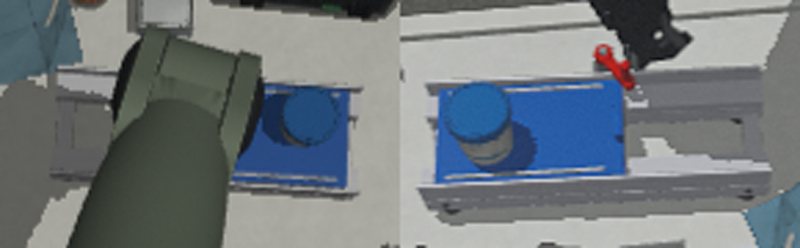

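The keeper is at about 0.97 rad, with the pin still on the finger face. Continuing along the arc.

Emit:
jog_arm([
  [[-0.35, -0.1, 0], 0],
  [[-0.35, -0.1, 0], 0],
  [[-0.35, -0.15, 0], 0],
  [[-0.35, -0.2, 0], 0],
  [[-0.3, -0.2, 0], 0],
  [[-0.3, -0.25, 0], 0],
  [[0, 0, 0], 0],
  [[0, 0, 0], 0],
])

```text
clock: 10.2
position: [0.5018, -0.0758, 0.0863]
orientation: [0.4, 0.917, -0.0, 0.0]
force: [0.3, 0.3, -0.0]
width: -0.0001
finger_force: 0.0
```

```bash
python3 st.py
```

```text
top board y [-146.1  -55.2] z 0.0643 lid [ 12.8 -99.2] 0.1291 pin [-553.6   82.1] red (array([0., 0.]), array([0., 0.]), 0.0)
side board y [-145.5   30.9] z 0.0636 lid [ 13.4 -96.2] 0.1281 pin [-37.1  16. ] red (array([498. , -87.9]), array([47.1,  8.4]), 6.69)
tcp stand [-49.3  26.7] [ 0.5018 -0.0756  0.0863] [-0.5 -0.3  0. ]
```

Pin at (−37, 16), so the keeper is at about 1.54 rad. Backing off and rising clear.

Emit:
jog_arm([
  [[0.8, 0, 0], 0],
  [[0.8, 0, 0], 0],
  [[0.4, 0, -2], 0],
  [[0, 0, -4], 0],
  [[0, 0, -4], 0],
  [[4, 0, 0], 0],
  [[4, 0, 0], 0],
  [[0, 0, 0], 0],
])

```text
clock: 11.1
position: [0.429, 0.0009, 0.186]
orientation: [0.398, 0.917, -0.0, -0.002]
force: [0.3, -0.6, 0.1]
width: 0.0
finger_force: 0.0
```

```bash
python3 st.py; python3 - <<'E'
from cell import cams
import cv2,numpy as np
a=cams.get_image("top")["image"][170:260,230:375];b=cams.get_image("side")["image"][155:245,180:325]
cv2.imwrite("pics/p4.png",cv2.resize(np.hstack([a,b]),(800,248),interpolation=cv2.INTER_CUBIC)[:,:,::-1])
E
```

```text
top board y [-145.7   29. ] z 0.0643 lid [ 12.9 -97.8] 0.129 pin [-36.3  12.7] red (array([490.5, -92.2]), array([10.7, 46.4]), 82.13)
side board y [-145.7   31.4] z 0.0637 lid [ 13.2 -96.5] 0.1281 pin [-38.2  16.9] red (array([494.1, -86.8]), array([14.2, 55.4]), 86.66)
tcp stand [-120.9   98. ] [ 0.4331 -0.0014  0.1865] [-0.4 -0.  -0.1]
```

View pics/p4.png

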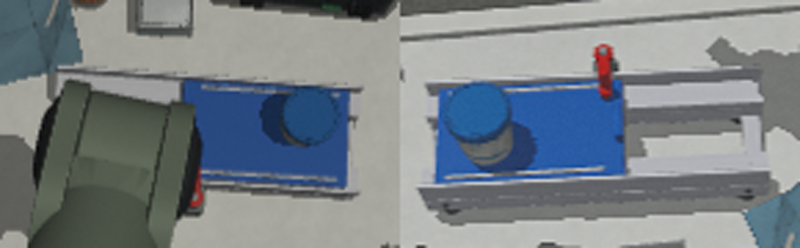

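The keeper lies square across the board's edge (right panel about (605,75)). The board is seated, the cup is upright and the robot is clear, so I'm handing in.

```bash
python3 -c "from cell import bot;print(bot.sign_off())"
```

```text
the job is handed in; nothing more can be done
None
```

The job is handed in: the board is down in its notches (y about −58 mm), the keeper is turned across it (about 1.5 rad), the cup is upright on the board and the robot is clear; the sign-off gave no verdict.

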